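Fold back the recipe box lid and hold the bag clip open over the card

TASK

Please fold the lid of the wooden recipe box back gently, all the way to its stop. Then take the white spring clip off its little stand by squeezing its two handles, and hold it, upright and jaws wide open, over the middle of the top edge of the tall card in the box, so that the edge is well inside the gaping jaws (about 1.5 cm) but nothing of the clip touches the card or the box: I want to slip in a second card. Finish while holding it there squeezed open; do not let go, and leave the lid open and the things around undisturbed.

Things in the scene. Friction and masses are not known exactly. Their poses are not given: they have to be found in the camera images.
- recipe_box: Fixed light-wood recipe box, 64 mm deep (its x) x 124 mm wide (its y); base 60 mm high, with the closed lid 100 mm. Origin: centre of the underside; z up, its front (with the lid's pull tab) looks along its own -x, roughly to the robot. It holds one tall card, and behind that a pack of cards that ends 6 mm below the rim of the base.
- recipe_lid (a joint): Angle of the box's lid: 0 closed, 1.65 rad fully folded back on its stop (the lid then stands up just behind the box, its tab pointing up, top of the tab 158 mm above the worktop). The hinge is stiff (about 1 N at the tab): the lid stays at any angle where it is left. Positive = the front edge goes up and back. It starts closed or a little ajar.
- lid_hinge (a point): Point on the lid's hinge axis, at the middle of the box's far rim, 60 mm above the worktop and 32 mm behind the box's centre; the axis runs along the box's y. This point's axes turn with the lid: equal to the box's axes when closed, turned by the lid angle about +y when open.
- lid_tab (a point): Grip point on the dark wooden pull tab at the middle of the lid's front: 24 mm wide (box y), 8 mm thick, standing out 34 mm from the lid's face; the point is 26 mm out, i.e. 90 mm ahead of and 10 mm above the hinge axis when closed (70 mm above the worktop). Pinch its two sides (fingers closing along box y); in a light pinch (8 N) it turns between the pads as the lid swings.
- card_edge (a point): Middle of the top edge of the tall upright card in the box: stiff board 3 mm thick (box x), 108 mm wide (box y), fixed in the box 14 mm in front of the box's centre; this edge is 94 mm above the worktop, 34 mm above the base's rim. Covered by the lid until that is open. Axes as the box.
- clip_stand: Fixed small dark wooden block 64 x 56 x 14 mm with an upright steel tongue in its middle, 4 mm thick (its x), 36 mm wide (its y), top 56 mm above the worktop. Origin: centre of the underside, z up.
- clip: White spring bag clip, 26 mm wide (y), 92 mm tall, upright on the stand's tongue, jaws down, axes as the stand's. Origin: pivot barrel's centre (radius 5 mm), 61 mm above the worktop; z up to the handles, x the way jaws open and handles are squeezed. Jaw tips 34 mm below the origin. Handles: flat plates 22-58 mm above it; 42 mm above it they are 52 mm wide outside, 27 mm fully squeezed.
- clip_a (a joint): Angle that one lever of the clip has turned (the other turns as much the other way): 0 shut, about 0.05 on the tongue, 0.30 rad fully squeezed (a hard stop), where the jaws gape about 19 mm; 0.20 rad gapes 13 mm. Spring: about 5 N on the handles at the start, 9 N fully squeezed; grip with 15 to 20 N.
- shaker: Bystander: small salt shaker 35 x 35 x 90 mm, origin at the centre of its foot.
- cup: Bystander: striped cup, 82 mm wide, 84 mm high, origin at the centre of its foot.
- spice_jar: Bystander: spice jar with a screw cap, 45 x 45 x 106 mm, origin at the centre of its foot.
There are look-alikes about, which are no part of the job. Of the things that look like the recipe_box, the larger one is meant.

How it is judged:
By the outcome, as a careful person would: the job done as asked, in the order asked, and still so for the second after the job is handed in, while the arm keeps its last pose, push and grip.
It also fails if it takes over 54 s, if anything falls off the work surface, if the arm or the gripper's body presses on something with over 40 N, if the wrist force passes 120 N, or if a joint passes its speed limit or range.

ROBOT

A 6-joint arm with a two-finger parallel gripper is mounted at the origin on a cart in front of the work surface, level with it; the furniture and walls round the work are solid. World frame = base frame: x ahead of the robot, y to its left, z up, the work surface at z = 0. Lengths are in m, angles in degrees, forces in N, time in s.
With the tool pointing down it reaches from about 0.3 to 0.75 m from the base axis. Payload 8.5 kg.
Tool frame: the origin (TCP) lies midway between the tips of the shut fingers; the grasp point (between the pads) lies 19 mm behind it; z points along the fingers, y is the line along which they close (so a half turn about z gives the same grasp; the last joint's range is limited). The gripper opens to 85 mm and grips with 20 to 120 N. Pads are 22 mm wide; open, the fingers measure 114 mm over their backs; the gripper's body (76 mm by 85 mm) begins 54 mm behind the grasp point. The pads swing forward as they close: fully open they stand 13 mm farther back than shut.
Start: joints at [-89.456, 21.807, 74.336, -0, 83.858, -12.336], TCP at [0.123, -0.536, 0.231] pointing down, gripper open.
Joint ranges: [-178.18, 178.18], [-50.72, 133.34], [12.68, 142.11], [-81.47, 261.47], [9.98, 163.14], [-165.26, 165.26]. Speed limits (degrees/s): [136.94, 136.94, 180, 180, 180, 180].

INTERFACE

Orientations are given as a 3x3 rotation matrix whose columns are the frame's x, y, z axes.
In Python, from rig import env, viewer, recognise, pinpoint gives the robot as it stands.
- The arm moves only by the tool move_arm, never from a script. Its argument "plan" is text: rows parted by semicolons, each of 7 numbers parted by spaces: the shift along the tool's x, y, z in m, then the turn, a rotation vector about the tool's x, y, z in rad, then the finger opening in m, from 0 to 0.0854. A call has 1 to 12 rows; each row shifts and turns the commanded pose from where the row before left it, along the tool's axes as they then stand; what a row does not reach is not made up. A row lasts 1/8 s, in which the tool goes at most 62.5 mm and 10.7 degrees, less where a joint would pass 70% of its speed; a pose out of reach is approached as far as the arm can. A call is refused whole if a number of a shift passes 0.0625 or a number of a turn 0.188, either way. A call with a gripper value outside its range is refused whole. The fingers move at their own pace and stop on an object; "grip_force" is the grip in N (left out, the last holds). Time passes only in rows, so rows that do not move let the fingers close. It gives the time, the measured TCP pose, the force, the opening and the grip force at its end, in the units of the state.
- env.observe(): the state, without advancing time (a new reading comes with each control period).
- viewer.get_image(name): name is "scene" or "side" or "wrist"; returns (picture, depth): 400x640x3 uint8, red, green, blue; 400x640 float32, m along the optical axis (not along the pixel's ray), 0 where there is no reading.
- viewer.calibration(name): a dict with "fx", "fy", "cx", "cy" (pixels), "R" (3x3) and "t" (3): a world point X has camera coordinates R X + t. Camera axes: x right, y down, z forward; pixel columns grow to the right and rows downward; lengths in m; the calibration is good to about 2 mm. The wrist camera is an equidistant fisheye: a pixel r from the principal point sees the ray r / f radians off the axis. A picture is of the moment at which its call begins: read the wrist's pose just before it. calibration takes no time and is no camera call; for the wrist camera it gives the pose at the moment of the call.
- env.close_job(): hands the job in; it is judged then, once.
Trained networks look in the newest picture that a camera, given by its name, has taken for a name from the list of things; names that differ only in an ending like _2 or _b are one class to them, and where a whole thing is asked for, a point or a joint stands for the part that bears it (a point fixed in the world has none). Each returns a list of dicts, best first, with "conf" (0 to 1); they miss things now and then, are a little off and sometimes report something else, mostly with a low value. They report only what shows in the picture. A call takes as long as a camera call. They do not tell look-alikes from the thing itself.
- recognise(camera, name): "extent" ([centre column, centre row, width, height] in pixels, round what is visible of it).
- pinpoint(camera, name): "pixel" ([column, row] in pixels: a listed point, or the origin of a listed thing).
The state is a dict: "time_s": time; "q": joint angles; "qvel": joint speeds; "joint_efforts": joint torques, N m; "position": TCP position; "tool_rot": TCP orientation; "ft_force": force on the tool from outside, world axes, zero at the start; "wrist_torque": the same for the moment, N m; "grip_width": finger opening in m; "gripper_force": force on a finger pad.
Only numpy, scipy, OpenCV 4.12 (cv2) and the standard library are available. Lean on these libraries where they do the work, as an engineer would, in place of code of your own. Each camera call takes 0.05 s, during which the arm holds its last target. There are 200 camera calls.

## Working session

There is one attempt and no reset: what is moved stays moved. The work goes in short steps, Python scripts to look and compute and a tool call to move; the robot and the scene stay as the last step left them, time stands still between calls to the robot, and variables do not carry over. Pictures are saved under pics/ and viewed, at most 10 in all, crops included, and the job is handed in when it is done.

Besides the shell and the picture viewer there is one more tool, called after "Request:" as name(argument=value, ...) on one line, values as JSON. move_arm: Moves the arm, as the interface text tells. Its arguments: {"type":"object","properties":{"plan":{"type":"string"},"grip_force":{"type":"number"}},"required":["plan"]}

```bash
ls; mkdir -p pics; python3 - <<'E'
from rig import env, viewer, recognise, pinpoint
import cv2,numpy as np
np.set_printoptions(precision=4,suppress=True)
s=env.observe(); print(s['time_s'],s['position'],s['tool_rot'],s['grip_width'])
for c in ['scene','side']:
    im,d=viewer.get_image(c); cv2.imwrite(f'pics/{c}0.png',im[:,:,::-1]); np.savez(f'{c}0.npz',im=im,d=d)
    k=viewer.calibration(c); print(c,k)
    for n in ['recipe_box','lid_tab','lid_hinge','clip','clip_stand','shaker','cup','spice_jar']:
        print(n,[(np.round(r['pixel']),round(r['conf'],2)) for r in pinpoint(c,n)])
    print(recognise(c,'recipe_box'))
print(env.observe()['time_s'])
E
```

```text
pics
0.0 [ 0.1226 -0.5359  0.2307] [[ 0.9748  0.2229 -0.    ]
 [ 0.2229 -0.9748  0.0014]
 [ 0.0003 -0.0014 -1.    ]] 0.08523200155806453
scene {'fx': 375.6455604883139, 'fy': 375.6455604883139, 'cx': 325.33819640436917, 'cy': 194.80873180977548, 'R': array([[-0.4958, -0.8684, -0.0061],
       [-0.6226,  0.3603, -0.6946],
       [ 0.6054, -0.3406, -0.7193]]), 't': array([0.2718, 0.3554, 0.9088])}
recipe_box [(array([352., 198.]), 0.9), (array([285., 238.]), 0.67)]
lid_tab [(array([366., 195.]), 0.94), (array([291., 229.]), 0.66)]
lid_hinge [(array([350., 186.]), 0.95), (array([277., 218.]), 0.67)]
clip [(array([402., 173.]), 0.71)]
clip_stand [(array([400., 189.]), 0.65)]
shaker [(array([324., 206.]), 0.62), (array([275., 217.]), 0.61)]
cup []
spice_jar []
[{'extent': [354.2, 189.7, 28.3, 29.0], 'conf': 0.66}, {'extent': [283.3, 225.4, 49.2, 55.9], 'conf': 0.55}]
side {'fx': 371.4853858116289, 'fy': 371.4853858116289, 'cx': 327.4629617375648, 'cy': 190.40432649494656, 'R': array([[ 0.9997, -0.0211, -0.0102],
       [-0.0189, -0.468 , -0.8835],
       [ 0.0138,  0.8835, -0.4682]]), 't': array([-0.5157,  0.0883,  0.9651])}
recipe_box [(array([327., 238.]), 0.88), (array([315., 191.]), 0.7)]
lid_tab [(array([311., 224.]), 0.71), (array([294., 162.]), 0.7)]
lid_hinge [(array([325., 169.]), 0.71), (array([337., 226.]), 0.57)]
clip [(array([306., 258.]), 0.78)]
clip_stand [(array([308., 282.]), 0.87)]
shaker [(array([326., 215.]), 0.5)]
cup [(array([332., 160.]), 0.91), (array([400., 315.]), 0.6)]
spice_jar [(array([400., 315.]), 0.92)]
[{'extent': [324.9, 227.1, 32.8, 43.2], 'conf': 0.86}, {'extent': [312.4, 174.2, 35.7, 53.2], 'conf': 0.63}, {'extent': [311.9, 164.2, 38.3, 31.0], 'conf': 0.52}]
1.0
```

```bash
python3 - <<'E'
import cv2,numpy as np
a=np.load('scene0.npz')['im'][110:310,190:460,::-1]; b=np.load('side0.npz')['im'][110:340,240:440,::-1]
cv2.imwrite('pics/c1.png',cv2.resize(a,None,fx=2.9,fy=2.9,interpolation=2)); cv2.imwrite('pics/c2.png',cv2.resize(b,None,fx=2.6,fy=2.6,interpolation=2))
E
```

```text
(no output)
```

View pics/c1.png

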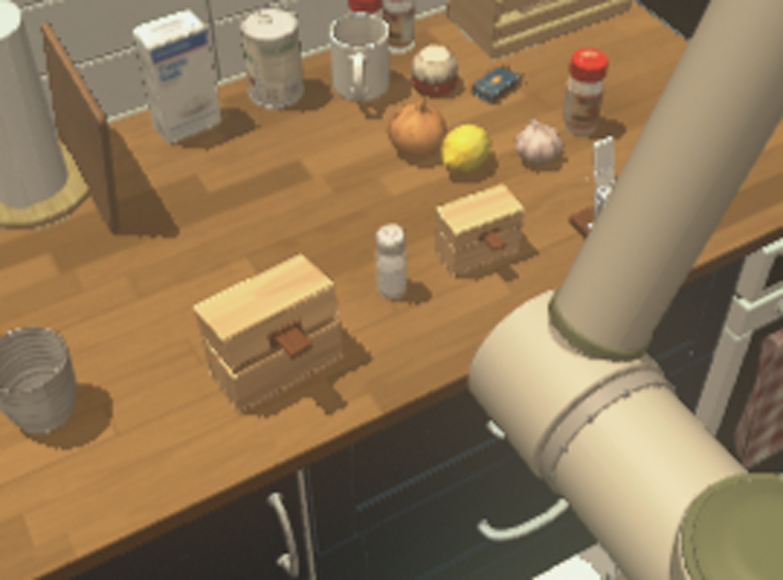

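View pics/c2.png

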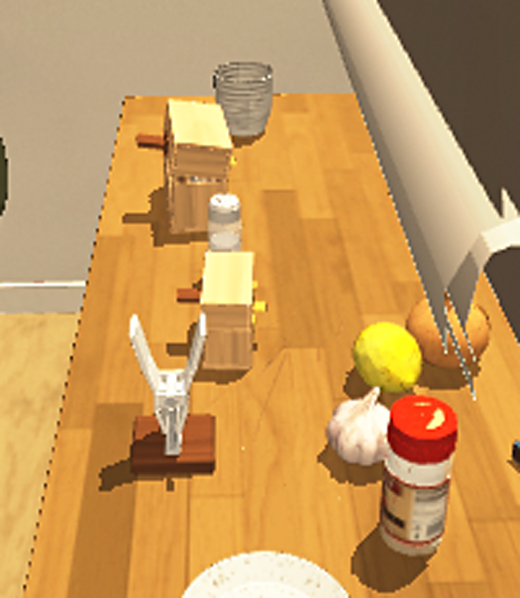

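Scene picture shows two boxes: the larger at (285,235), with a small look-alike at (354,190). The shaker stands between them at (324,206). The only clip on a stand is at (402,173), which is (306,258) in the side view. I choose the larger box and that clip. The glass near (202,240) is the cup.

```bash
cat > h.py <<'E'
import numpy as np, cv2
np.set_printoptions(precision=4,suppress=True)
def ray(k,p):
    d=np.array([(p[0]-k['cx'])/k['fx'],(p[1]-k['cy'])/k['fy'],1.]); return -k['R'].T@k['t'], k['R'].T@d
def fray(k,p):
    u=np.array([p[0]-k['cx'],p[1]-k['cy']]); r=np.hypot(*u); a=r/k['fx']; s=np.sin(a)/max(r,1e-9)
    return -k['R'].T@k['t'], k['R'].T@np.array([u[0]*s,u[1]*s,np.cos(a)])
def onz(cr,z): c,r=cr; return c+r*(z-c[2])/r[2]
def cross(cs):
    A=np.zeros((3,3));b=np.zeros(3)
    for c,r in cs:
        r=r/np.linalg.norm(r);P=np.eye(3)-np.outer(r,r);A+=P;b+=P@c
    x=np.linalg.solve(A,b); return x,[np.linalg.norm(np.cross(x-c,r/np.linalg.norm(r))) for c,r in cs]
def cloud(k,d):
    v,u=np.mgrid[:400,:640]; P=np.stack([(u-k['cx'])/k['fx']*d,(v-k['cy'])/k['fy']*d,d],-1)
    W=(P-k['t'])@k['R']; W[d==0]=np.nan; return W
E
python3 - <<'E'
from rig import viewer
from h import *
K={c:viewer.calibration(c) for c in ['scene','side']}
pp={'box':((285,238),(315,191),0),'tab':((291,229),(294,162),.07),'hinge':((277,218),(325,169),.06),
 'clip':((402,173),(306,258),.061),'stand':((400,189),(308,282),0),'smallbox':((352,198),(327,238),0),'shaker':((324,206),(326,215),0)}
for n,(a,b,z) in pp.items():
    r=[ray(K['scene'],a),ray(K['side'],b)]
    print(n,*cross(r),onz(r[0],z)[:2],onz(r[1],z)[:2])
for c in K:
    W=cloud(K[c],np.load(c+'0.npz')['d'])
    z=W[...,2]; x=W[...,0];y=W[...,1]
    bm=(x>.3)&(x<.65)&(y>.1)&(y<.4)&(z>.02)&(z<.14)
    print(c,bm.sum()); P=W[bm]
    top=P[(P[:,2]>.09)]
    r=cv2.minAreaRect(top[:,:2].astype(np.float32)); print('top',len(top),r,np.percentile(top[:,2],[5,50,95]))
    cm=(x>.3)&(x<.65)&(y>-.35)&(y<-.05)&(z>.085)&(z<.15); P=W[cm]; print('clip',len(P),P.min(0),P.max(0),P.mean(0))
    np.save(c+'W.npy',W)
E
```

```text
box [ 0.4796  0.1825 -0.0106] [np.float64(0.002284587889752739), np.float64(0.0022845878897527006)] [0.4691 0.1848] [0.4819 0.1653]
tab [0.4227 0.1802 0.0898] [np.float64(0.00022681587037026184), np.float64(0.00022681587037035817)] [0.438  0.1744] [0.4189 0.2254]
hinge [0.51   0.189  0.0584] [np.float64(0.004100124536913596), np.float64(0.004100124536913726)] [0.5035 0.189 ] [0.5132 0.1917]
clip [ 0.4689 -0.2427  0.0686] [np.float64(0.0007720614185651308), np.float64(0.0007720614185651031)] [ 0.4741 -0.2488] [ 0.469  -0.2323]
stand [ 0.4666 -0.2399  0.0021] [np.float64(0.0051922648645054345), np.float64(0.005192264864505386)] [ 0.4623 -0.2419] [ 0.4709 -0.2336]
smallbox [ 0.5115 -0.0793 -0.0012] [np.float64(0.0019677112016998895), np.float64(0.0019677112016998305)] [ 0.5082 -0.0788] [ 0.5131 -0.0791]
shaker [0.515  0.0214 0.0057] [np.float64(0.003206604961486909), np.float64(0.0032066049614870285)] [0.5235 0.0191] [0.5125 0.027 ]
scene 1946
top 866 ((0.4685533344745636, 0.17923890054225922), (0.10225610435009003, 0.12472157925367355), 6.0765061378479) [0.0928 0.1033 0.1094]
clip 187 [ 0.4804 -0.3498  0.0855] [ 0.6498 -0.2212  0.1202] [ 0.576  -0.2899  0.1009]
side 1390
top 498 ((0.46916747093200684, 0.17953702807426453), (0.09941908717155457, 0.13078787922859192), 5.071178913116455) [0.0916 0.1035 0.1099]
clip 678 [ 0.4402 -0.35    0.085 ] [ 0.6499 -0.2229  0.1215] [ 0.5862 -0.309   0.103 ]
```

```bash
cat > fit.py <<'E'
from h import *
from scipy.optimize import least_squares
def sdf(p,lo,hi):
    c=(np.array(lo)+hi)/2;h=(np.array(hi)-lo)/2;q=np.abs(p-c)-h
    return np.linalg.norm(np.maximum(q,0),axis=1)+np.minimum(q.max(1),0)
def res(v,P,full=False):
    x,y,yaw,a=v[:4]; c,s=np.cos(yaw),np.sin(yaw)
    L=(P-[x,y,0])@np.array([[c,-s,0],[s,c,0],[0,0,1]])
    b=sdf(L,[-.032,-.062,0],[.032,.062,.06])
    H=L-[.032,0,.06]; ca,sa=np.cos(a),np.sin(a)
    # lid frame turned by +a about +y: x' = (ca,0,-sa), z'=(sa,0,ca)
    G=np.stack([H[:,0]*ca-H[:,2]*sa,H[:,1],H[:,0]*sa+H[:,2]*ca],1)
    l=sdf(G,[-.064,-.062,0],[0,.062,.04]); t=sdf(G,[-.098,-.012,.006],[-.064,.012,.014])
    return np.minimum(np.minimum(b,l),t)
def fitbox(P,v0):
    return least_squares(res,v0,args=(P,),loss='soft_l1',f_scale=.002)
def res_s(v,P):
    x,y,yaw=v; c,s=np.cos(yaw),np.sin(yaw)
    L=(P-[x,y,0])@np.array([[c,-s,0],[s,c,0],[0,0,1]])
    return sdf(L,[-.032,-.028,0],[.032,.028,.014])
E
python3 - <<'E'
from fit import *
Ps=[]
for c in ['scene','side']:
    W=np.load(c+'W.npy'); x,y,z=W[...,0],W[...,1],W[...,2]
    P=W[(abs(x-.465)<.085)&(abs(y-.182)<.085)&(z>.008)&(z<.14)&(x>.38)]; Ps.append(P)
Ps.append(np.vstack(Ps))
for P in Ps:
  for sgn in [1]:
    r=fitbox(P,[.475,.182,.1,.15]); print(len(P),r.x,np.rad2deg(r.x[2:]),np.median(abs(r.fun)),np.percentile(abs(r.fun),90))
for c in ['scene','side']:
    W=np.load(c+'W.npy'); x,y,z=W[...,0],W[...,1],W[...,2]
    m=(abs(x-.469)<.06)&(abs(y+.24)<.06)&(z>.006)
    P=W[m&(z<.02)]; 
    for y0 in [0,.3,-.3]:
      r=least_squares(res_s,[.469,-.24,y0],args=(P,),loss='soft_l1',f_scale=.002); print(c,'stand',len(P),r.x,np.rad2deg(r.x[2]),r.cost)
    Q=W[m&(z>.085)&(z<.125)]; print('handles',len(Q),Q.min(0),Q.max(0), cv2.minAreaRect(Q[:,:2].astype(np.float32)))
E
```

```text
1736 [0.4794 0.1803 0.0979 0.1629] [5.6068 9.3317] 0.0008098806288491939 0.0023850215880256882
1103 [0.4802 0.1808 0.1023 0.1794] [ 5.8612 10.2795] 0.0007612994227110884 0.002394051854677973
2839 [0.4795 0.1806 0.0993 0.1701] [5.6914 9.7468] 0.00084853938458751 0.0024525581066643346
scene stand 53 [ 0.463  -0.2366 -0.0006] -0.035980726625473664 8.291711035417135e-05
scene stand 53 [ 0.463  -0.2366 -0.0006] -0.03584710613589312 8.291711035623734e-05
scene stand 53 [ 0.463  -0.2366 -0.0006] -0.035885333701733135 8.291711035429487e-05
handles 70 [ 0.4804 -0.2491  0.0856] [ 0.4949 -0.2212  0.1202] ((0.4868825078010559, -0.23500396311283112), (0.01419300027191639, 0.027829233556985855), 6.241708755493164)
side stand 574 [ 0.4682 -0.2355 -0.0023] -0.12904411640314611 0.00027112334201068964
side stand 574 [ 0.4682 -0.2355 -0.0023] -0.1290428976217762 0.0002711233420106691
side stand 574 [ 0.4682 -0.2355 -0.0023] -0.12904190488889944 0.0002711233420106584
handles 189 [ 0.4402 -0.2507  0.086 ] [ 0.4941 -0.2229  0.1215] ((0.46722307801246643, -0.23677261173725128), (0.053878553211688995, 0.027582665905356407), 0.3123666048049927)
```

Request:
move_arm(plan="0.03 -0.02 0 0 0 0.125 0.085; 0.046 -0.029 0 0 0 0 0.085; 0.046 -0.029 0 0 0 0 0.085; 0.046 -0.029 0 0 0 0 0.085; 0.046 -0.029 0 0 0 0 0.085; 0.046 -0.029 0 0 0 0 0.085; 0.046 -0.029 0 0 0 0 0.085; 0.01 -0.058 0 0 0 0 0.085; 0.01 -0.058 0 0 0 0 0.085; 0.01 -0.058 0 0 0 0 0.085; 0.01 -0.058 0 0 0 0 0.085; 0.01 -0.058 0.005 0 0 0 0.085", grip_force=20)

```text
time_s: 2.5
position: [0.4256, -0.0141, 0.2267]
tool_rot: [[0.995, 0.099, 0.001], [0.099, -0.995, -0.0], [0.001, 0.001, -1.0]]
ft_force: [1.3, 0.5, -0.2]
grip_width: 0.0851
gripper_force: 0.0
```

Request:
move_arm(plan="0.0045 -0.047 0.005 0 0 0 0.085; 0.0045 -0.047 0.01 0 0 0 0.085; 0.0045 -0.047 0.005 0 0 0 0.085; 0.0045 -0.047 0.005 0 0 0 0.085; 0 0 0 0 0 0 0.085")

```text
time_s: 3.12
position: [0.4241, 0.1753, 0.201]
tool_rot: [[0.995, 0.104, -0.001], [0.104, -0.995, 0.0], [-0.0, -0.0, -1.0]]
ft_force: [-0.3, -0.7, -0.4]
grip_width: 0.0846
gripper_force: 0.0
```

```bash
cat > look.py <<'E'
from rig import env, viewer, recognise, pinpoint
from h import *
def look(names,tag,zs={}):
    s=env.observe(); k=viewer.calibration('wrist'); im,d=viewer.get_image('wrist')
    cv2.imwrite(f'pics/{tag}.png',im[:,:,::-1]); print(s['time_s'],np.array(s['position']),s['grip_width'])
    for n in names:
        for r in pinpoint('wrist',n)[:2]:
            print(n,round(r['conf'],2),np.round(r['pixel'],1),onz(fray(k,r['pixel']),zs[n]))
E
python3 - <<'E'
from look import *
look(['lid_tab','recipe_box','lid_hinge'],'w1',{'lid_tab':.085,'recipe_box':0,'lid_hinge':.06})
E
```

```text
3.125 [0.4241 0.1753 0.201 ] 0.0846417091567643
lid_tab 0.94 [543.  167.7] [ 0.4774 -0.0518  0.085 ]
lid_tab 0.76 [317.4 189.5] [0.428  0.1765 0.085 ]
recipe_box 0.89 [526.5 131.1] [ 0.5126 -0.0861 -0.    ]
recipe_box 0.66 [320.6 122.1] [0.481  0.1788 0.    ]
lid_hinge 0.65 [552.5 114.5] [ 0.5369 -0.0744  0.06  ]
```

View pics/w1.png

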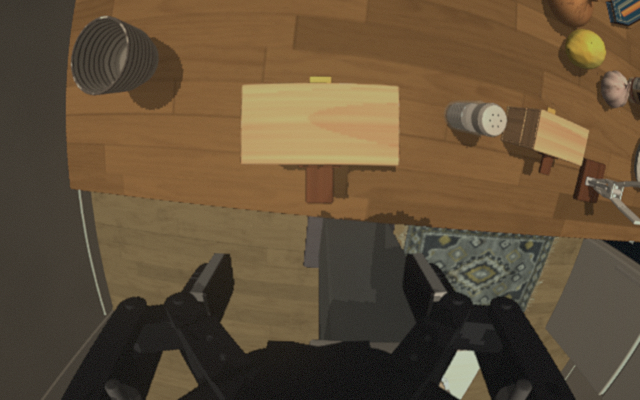

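The wrist view shows the larger box centred at (320,123), with its dark tab at (319,185). Straight below the gripper, this matches the fit within 2-3 mm.

Request:
move_arm(plan="0.001 0 0.04 0 0 0 0.085; 0 0 0.04 0 0 0 0.085; 0 0 0.03 0 0 0 0.06; 0 0 0.02 0 0 0 0.045; 0 0 0.005 0 0 0 0.035; 0 0 0 0 0 0 0.03; 0 0 0 0 0 0 0.022; 0 0 0 0 0 0 0.02; 0 0 0 0 0 0 0.015; 0 0 0 0 0 0 0.015", grip_force=8)

```text
time_s: 4.58
position: [0.426, 0.1744, 0.0673]
tool_rot: [[0.995, 0.099, 0.002], [0.099, -0.995, 0.003], [0.002, -0.003, -1.0]]
ft_force: [-0.5, 10.4, -1.8]
grip_width: 0.0234
gripper_force: 23.3
```

```bash
python3 -c "
import numpy as np
p=np.linspace(.281,1.761,37);R=.09055
x=-R*np.cos(p)*1000;z=-R*np.sin(p)*1000
print(list(zip(np.diff(x).round(1),np.diff(z).round(1))))"
```

```text
[(np.float64(1.1), np.float64(-3.6)), (np.float64(1.3), np.float64(-3.5)), (np.float64(1.4), np.float64(-3.5)), (np.float64(1.5), np.float64(-3.4)), (np.float64(1.7), np.float64(-3.3)), (np.float64(1.8), np.float64(-3.3)), (np.float64(1.9), np.float64(-3.2)), (np.float64(2.1), np.float64(-3.1)), (np.float64(2.2), np.float64(-3.0)), (np.float64(2.3), np.float64(-2.9)), (np.float64(2.4), np.float64(-2.8)), (np.float64(2.5), np.float64(-2.7)), (np.float64(2.7), np.float64(-2.6)), (np.float64(2.8), np.float64(-2.5)), (np.float64(2.9), np.float64(-2.4)), (np.float64(3.0), np.float64(-2.3)), (np.float64(3.0), np.float64(-2.1)), (np.float64(3.1), np.float64(-2.0)), (np.float64(3.2), np.float64(-1.9)), (np.float64(3.3), np.float64(-1.7)), (np.float64(3.4), np.float64(-1.6)), (np.float64(3.4), np.float64(-1.5)), (np.float64(3.5), np.float64(-1.3)), (np.float64(3.5), np.float64(-1.2)), (np.float64(3.6), np.float64(-1.0)), (np.float64(3.6), np.float64(-0.9)), (np.float64(3.6), np.float64(-0.7)), (np.float64(3.7), np.float64(-0.6)), (np.float64(3.7), np.float64(-0.4)), (np.float64(3.7), np.float64(-0.3)), (np.float64(3.7), np.float64(-0.1)), (np.float64(3.7), np.float64(0.0)), (np.float64(3.7), np.float64(0.2)), (np.float64(3.7), np.float64(0.3)), (np.float64(3.7), np.float64(0.5)), (np.float64(3.7), np.float64(0.6))]
```

Request:
move_arm(plan="0.0011 -0.001 -0.0036 0 0 0 0.015; 0.0013 0 -0.0035 0 0 0 0.015; 0.0014 0 -0.0035 0 0 0 0.015; 0.0015 0 -0.0034 0 0 0 0.015; 0.0017 0 -0.0033 0 0 0 0.015; 0.0018 0 -0.0033 0 0 0 0.015; 0.0019 0 -0.0032 0 0 0 0.015; 0.0021 0 -0.0031 0 0 0 0.015; 0.0022 0 -0.003 0 0 0 0.015; 0.0023 0 -0.0029 0 0 0 0.015; 0.0024 0 -0.0028 0 0 0 0.015; 0.0025 0 -0.0027 0 0 0 0.015")

```text
time_s: 6.08
position: [0.4473, 0.1765, 0.1047]
tool_rot: [[0.995, 0.1, -0.001], [0.1, -0.995, 0.0], [-0.001, -0.0, -1.0]]
ft_force: [-0.9, 4.5, -4.2]
grip_width: 0.0234
gripper_force: 23.1
```

Forces stay small, so I carry on along the arc.

Request:
move_arm(plan="0.0027 -0.0003 -0.0026 0 0 0 0.015; 0.0028 0 -0.0025 0 0 0 0.015; 0.0029 0 -0.0024 0 0 0 0.015; 0.003 0 -0.0023 0 0 0 0.015; 0.003 0 -0.0021 0 0 0 0.015; 0.0031 0 -0.002 0 0 0 0.015; 0.0032 0 -0.0019 0 0 0 0.015; 0.0033 0 -0.0017 0 0 0 0.015; 0.0034 0 -0.0016 0 0 0 0.015; 0.0034 0 -0.0015 0 0 0 0.015; 0.0035 0 -0.0013 0 0 0 0.015; 0.0035 0 -0.0012 0 0 0 0.015")

```text
time_s: 7.58
position: [0.4855, 0.1803, 0.1278]
tool_rot: [[0.995, 0.1, -0.0], [0.1, -0.995, -0.0], [-0.0, 0.0, -1.0]]
ft_force: [-2.4, -2.4, -4.4]
grip_width: 0.0232
gripper_force: 23.3
```

Request:
move_arm(plan="0.0036 0 -0.001 0 0 0 0.015; 0.0036 0 -0.0009 0 0 0 0.015; 0.0036 0 -0.0007 0 0 0 0.015; 0.0037 0 -0.0006 0 0 0 0.015; 0.0037 0 -0.0004 0 0 0 0.015; 0.0037 0 -0.0003 0 0 0 0.015; 0.0037 0 -0.0001 0 0 0 0.015; 0.0037 0 0 0 0 0 0.015; 0.0037 0 0.0002 0 0 0 0.015; 0.0037 0 0.0003 0 0 0 0.015; 0.0037 0 0.0005 0 0 0 0.015; 0.0037 0 0.0006 0 0 0 0.015")

```text
time_s: 9.07
position: [0.5296, 0.1846, 0.1305]
tool_rot: [[0.995, 0.1, 0.001], [0.1, -0.995, -0.0], [0.001, 0.0, -1.0]]
ft_force: [-3.5, -5.1, 1.3]
grip_width: 0.0235
gripper_force: 24.1
```

Request:
move_arm(plan="0.0015 0 0.0003 0 0 0 0.015; 0.0015 0 0.0003 0 0 0 0.015; 0 0 0 0 0 0 0.015")

```text
time_s: 9.45
position: [0.5328, 0.1849, 0.1298]
tool_rot: [[0.995, 0.1, 0.001], [0.1, -0.995, -0.0], [0.001, 0.0, -1.0]]
ft_force: [-1.5, -4.8, 0.5]
grip_width: 0.0237
gripper_force: 24.2
```

Request:
move_arm(plan="0.002 0 0.0003 0 0 0 0.015; 0.002 0 0.0003 0 0 0 0.015; 0 0 0 0 0 0 0.015")

```text
time_s: 9.82
position: [0.5335, 0.185, 0.1296]
tool_rot: [[0.995, 0.1, -0.006], [0.1, -0.995, -0.002], [-0.006, 0.001, -1.0]]
ft_force: [-17.6, -8.1, 12.0]
grip_width: 0.0231
gripper_force: 25.5
```

Request:
move_arm(plan="-0.0035 0 0 0 0 0 0.03; 0 0 0 0 0 0 0.05; 0 0 0 0 0 0 0.06; 0 0 -0.02 0 0 0 0.06; 0 0 -0.04 0 0 0 0.06; 0 0 -0.045 0 0 0 0.06; -0.03 0 -0.01 0 0 0 0.08; -0.03 0 0 0 0 0 0.085; 0 0 0 0 0 0 0.085", grip_force=20)

```text
time_s: 10.95
position: [0.472, 0.1794, 0.2446]
tool_rot: [[0.995, 0.1, 0.001], [0.1, -0.995, 0.0], [0.001, -0.0, -1.0]]
ft_force: [0.2, -0.0, 0.2]
grip_width: 0.0851
gripper_force: 0.0
```

```bash
python3 - <<'E'
from look import *
look(['lid_tab','card_edge','recipe_box'],'w2',{'lid_tab':.15,'card_edge':.094,'recipe_box':0})
from fit import *
ps=[]
for c in ['scene','side']:
    im,d=viewer.get_image(c); k=viewer.calibration(c); W=cloud(k,d); x,y,z=W[...,0],W[...,1],W[...,2]
    m=(x>.495)&(x<.58)&(abs(y-.184)<.07)&(z>.065)&(z<.165); P=W[m]; print(c,len(P)); ps.append(P)
    r=pinpoint(c,'card_edge'); print([(q['conf'],onz(ray(k,q['pixel']),.094)) for q in r])
P=np.vstack(ps)
f=lambda v:res([.4796,.1806,.0993,v[0]],P)
r=least_squares(f,[1.6],loss='soft_l1',f_scale=.002); print(r.x,np.median(abs(r.fun)))
E
```

```text
10.95 [0.472  0.1794 0.2446] 0.08509873167851068
lid_tab 0.79 [322.7 125.4] [0.5329 0.1821 0.15  ]
lid_tab 0.76 [518.  193.9] [ 0.498  -0.0041  0.15  ]
card_edge 0.95 [318.6 191.8] [0.4642 0.1783 0.094 ]
recipe_box 0.66 [317.3 158.5] [0.4806 0.1815 0.    ]
recipe_box 0.58 [506.3 162.9] [ 0.5091 -0.0895  0.    ]
scene 683
[(0.75, array([0.4732, 0.1818, 0.094 ]))]
side 552
[(0.6, array([0.4702, 0.176 , 0.094 ])), (0.33, array([0.516 , 0.1101, 0.094 ])), (0.32, array([0.5389, 0.1968, 0.094 ]))]
[1.6499] 0.0012152633871856805
```

View pics/w2.png

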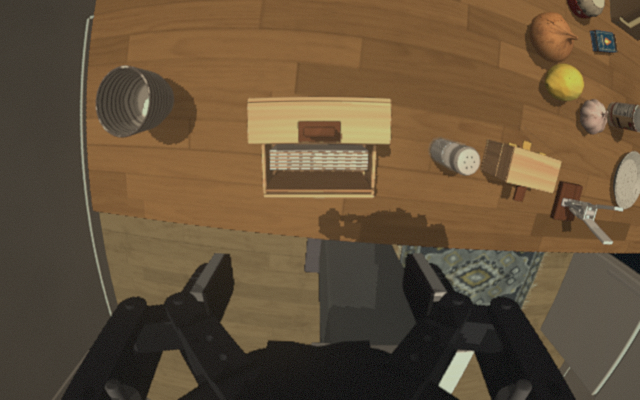

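The wrist view shows the lid folded back (tab at (320,130), fitted angle 1.65 rad). The card slit in the box is at (318,191), and the clip and stand at (575,210) are untouched. Next is the clip.

Request:
move_arm(plan="-0.006 0.052 0 0 0 0 0.085; -0.006 0.052 0 0 0 0 0.085; -0.006 0.052 0 0 0 0 0.085; -0.006 0.052 0 0 0 0 0.085; -0.006 0.052 0 0 0 0 0.085; -0.005 0.052 0 0 0 0 0.085; -0.005 0.052 0 0 0 0 0.085; -0.005 0.049 0 0 0 0 0.085; 0 0 0 0 0 -0.184 0.085; 0 0 0 0 0 -0.184 0.085; 0 0 0 0 0 -0.184 0.085; 0 0 0 0 0 -0.184 0.085")

```text
time_s: 12.85
position: [0.4695, -0.2364, 0.2437]
tool_rot: [[0.666, 0.746, -0.0], [0.746, -0.666, 0.0], [-0.0, -0.0, -1.0]]
ft_force: [-0.0, 0.6, -0.6]
grip_width: 0.0848
gripper_force: 0.0
```

Request:
move_arm(plan="0 0 0 0 0 -0.184 0.085; 0 0 0 0 0 -0.184 0.085; 0 0 0 0 0 -0.184 0.085; 0 0 0 0 0 -0.184 0.085; 0 0 0 0 0 0 0.085")

```text
time_s: 13.48
position: [0.4694, -0.2364, 0.2438]
tool_rot: [[0.001, 1.0, -0.0], [1.0, -0.001, 0.0], [0.0, -0.0, -1.0]]
ft_force: [-0.0, 0.6, -0.4]
grip_width: 0.0848
gripper_force: 0.0
```

```bash
python3 - <<'E'
from look import *
look(['clip','clip_stand'],'w3',{'clip':.061,'clip_stand':0})
for c in ['side']:
    im,d=viewer.get_image(c); k=viewer.calibration(c)
    W=cloud(k,d);m=(abs(W[...,0]-.469)<.06)&(abs(W[...,1]+.24)<.06)&(W[...,2]>.08)&(W[...,2]<.13);print(m.sum(),np.nanmin(W[m],0),np.nanmax(W[m],0))
    for n,z in [('clip',.061),('clip_stand',0)]: print(n,[(q['conf'],onz(ray(k,q['pixel']),z)) for q in pinpoint(c,n)])
E
```

```text
13.475 [ 0.4694 -0.2364  0.2438] 0.08475636931842032
clip 0.84 [314.5 179.3] [ 0.4655 -0.2392  0.061 ]
clip_stand 0.61 [316.  165.2] [ 0.4668 -0.2358  0.    ]
214 [ 0.44   -0.2511  0.0801] [ 0.4941 -0.2232  0.121 ]
clip [(0.57, array([ 0.4692, -0.2263,  0.061 ]))]
clip_stand [(0.69, array([ 0.4706, -0.2404,  0.    ]))]
```

View pics/w3.png

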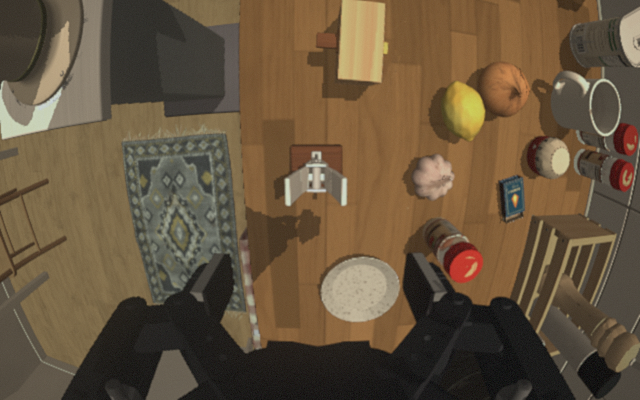

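The wrist view shows the clip's handles at (300,190) and (332,190), with the stand at (316,168). The gripper is centred on it within 2 mm and its path down is free. I descend and squeeze.

Request:
move_arm(plan="-0.0005 -0.002 0.04 0 0 0 0.085; 0 0 0.04 0 0 0 0.085; 0 0 0.04 0 0 0 0.085; 0 0 0.03 0 0 0 0.085; 0 0 0.012 0 0 0 0.085; 0 0 0 0 0 0 0.07; 0 0 0 0 0 0 0.058; 0 0 0 0 0 0 0.05", grip_force=20)

```text
time_s: 14.78
position: [0.4682, -0.2374, 0.0836]
tool_rot: [[-0.001, 1.0, 0.003], [1.0, 0.001, -0.002], [-0.002, 0.003, -1.0]]
ft_force: [-0.1, 0.0, 6.5]
grip_width: 0.0498
gripper_force: 5.2
```

Request:
move_arm(plan="0 0 0 0 0 0 0.045; 0 0 0 0 0 0 0.04; 0 0 0 0 0 0 0.035; 0 0 0 0 0 0 0.03; 0 0 0 0 0 0 0.025; 0 0 0 0 0 0 0.015; 0 0 0 0 0 0 0.01; 0 0 0 0 0 0 0.01")

```text
time_s: 15.78
position: [0.4679, -0.2375, 0.0843]
tool_rot: [[-0.001, 1.0, 0.003], [1.0, 0.001, -0.003], [-0.003, 0.003, -1.0]]
ft_force: [-3.0, -0.2, 12.7]
grip_width: 0.0258
gripper_force: 19.1
```

Request:
move_arm(plan="0 0 -0.004 0 0 0 0.01; 0 0 -0.006 0 0 0 0.01; 0 0 -0.01 0 0 0 0.01; 0 0 -0.02 0 0 0 0.01; 0 0 -0.025 0 0 0 0.01; 0 0 -0.03 0 0 0 0.01; 0 0 -0.03 0 0 0 0.01; 0 0 -0.02 0 0 0 0.01; 0 0 0 0 0 0 0.01")

```text
time_s: 16.9
position: [0.4677, -0.2369, 0.2285]
tool_rot: [[-0.001, 1.0, 0.003], [1.0, 0.001, -0.002], [-0.002, 0.003, -1.0]]
ft_force: [0.3, -0.6, -0.7]
grip_width: 0.0255
gripper_force: 20.0
```

```bash
python3 - <<'E'
from look import *
s=env.observe(); p=np.array(s['position']); print(s['time_s'],p,s['grip_width'])
im,d=viewer.get_image('side'); k=viewer.calibration('side'); c=k['R']@p+k['t']
u=int(k['fx']*c[0]/c[2]+k['cx']); v=int(k['fy']*c[1]/c[2]+k['cy']); print(u,v)
cv2.imwrite('pics/s3.png',cv2.resize(im[max(v-60,0):v+120,u-90:u+90,::-1],None,fx=3,fy=3,interpolation=2))
W=cloud(k,d);m=(abs(W[...,0]-.468)<.06)&(abs(W[...,1]+.237)<.03)
for z0 in np.arange(.14,.25,.01):
    q=W[m&(abs(W[...,2]-z0)<.005)]
    if len(q): print(round(z0,3),len(q),q[:,0].min(),q[:,0].max(),q[:,1].min(),q[:,1].max())
print([(q['conf'],q['pixel'],onz(ray(k,q['pixel']),.2)) for q in pinpoint('side','clip')])
E
```

```text
16.9 [ 0.4677 -0.2369  0.2285] 0.025528023803468317
301 183
0.17 1 0.47906102778463233 0.47906102778463233 -0.2471746398549805 -0.2471746398549805
0.18 33 0.4522590961577173 0.4829159374472997 -0.24947302013043451 -0.22505464165599634
0.19 32 0.4526339482083233 0.48326046721629384 -0.2503059719792424 -0.24231507191707646
0.2 65 0.4529670374522948 0.48336667351433454 -0.2524125792133956 -0.22224380279440684
0.21 130 0.455105867878202 0.4801423001139561 -0.25249669084929144 -0.22013986958680906
0.22 29 0.4561447226831547 0.47900700595348394 -0.24985185653873124 -0.2256359460136353
0.23 44 0.44978355961635447 0.48626131349109336 -0.24998855547587281 -0.24327021699722728
0.24 112 0.44291968321151404 0.4934233492172416 -0.2502249115381679 -0.2389363985146648
[(0.68, [301.0, 191.6], array([ 0.4643, -0.2125,  0.2   ]))]
```

View pics/s3.png

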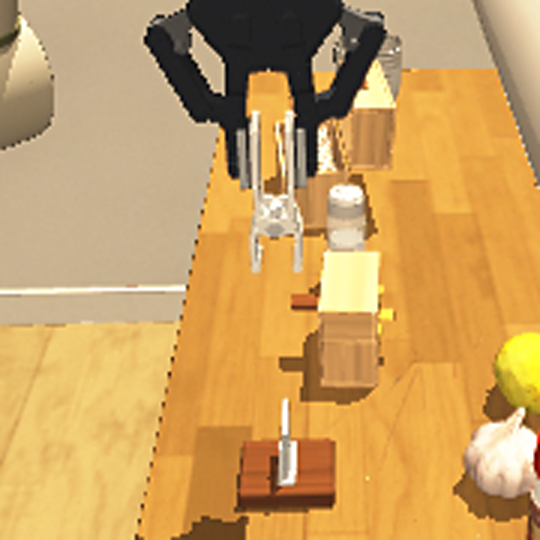

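The side view shows the clip upright in the pads with its jaws gaping (tips at (257,268) and (300,268) in the crop). The stand's tongue is empty and undisturbed. Carry to above the card.

Request:
move_arm(plan="0.03 0 0 0 0 0 0.01; 0.05 0 0 0 0 0 0.01; 0.05 0 0 0 0 0 0.01; 0.05 0 0 0 0 0 0.01; 0.05 0 0 0 0 0 0.01; 0.05 0 0 0 0 0 0.01; 0.05 -0.001 0 0 0 0 0.01; 0.05 -0.001 0 0 0 0 0.01; 0.036 0 0 0 0 0 0.01; 0 0 0 0 0 -0.1 0.01; 0 0 0 0 0 0 0.01; 0 0 0 0 0 0 0.01")

```text
time_s: 18.5
position: [0.4648, 0.1789, 0.2264]
tool_rot: [[-0.098, 0.995, -0.001], [0.995, 0.098, -0.0], [-0.0, -0.001, -1.0]]
ft_force: [0.8, -0.1, -1.2]
grip_width: 0.0252
gripper_force: 20.0
```

```bash
cat > chk.py <<'E'
from look import *
def chk(tag):
    s=env.observe(); T=np.array(s['position']); print(s['time_s'],T,s['grip_width'],s['ft_force'])
    yaw=.0993; c,sn=np.cos(yaw),np.sin(yaw); M=np.array([[c,-sn,0],[sn,c,0],[0,0,1]])
    for n in ['scene','side']:
        im,d=viewer.get_image(n); k=viewer.calibration(n); W=cloud(k,d)
        L=(W-[.4796,.1806,0])@M   # box frame
        m=(abs(L[...,0]+.014)<.012)&(abs(L[...,1])<.056)&(L[...,2]>.066)&(L[...,2]<.105)&(abs(L[...,1])>.016)
        q=L[m]; print(n,'card',len(q),np.percentile(q,[3,50,97],axis=0).ravel() if len(q) else '')
        D=L[(abs(L[...,0]+.014)<.03)&(abs(L[...,1])<.02)&(L[...,2]<T[2]-.005)&(L[...,2]>T[2]-.075)]
        for h in np.arange(-.065,-.004,.006):
            q=D[abs(D[:,2]-T[2]-h)<.003]
            if len(q): print('  dz',round(h,3),'z',round(T[2]+h,4),len(q),q[:,0].min(),q[:,0].max(),q[:,1].min(),q[:,1].max())
        a=k['R']@T+k['t']; u=int(k['fx']*a[0]/a[2]+k['cx']); v=int(k['fy']*a[1]/a[2]+k['cy'])
        cv2.imwrite(f'pics/{tag}_{n}.png',cv2.resize(im[v-45:v+75,u-65:u+65,::-1],None,fx=4.4,fy=4.4,interpolation=2))
E
python3 -c "
from chk import *
chk('h')"
```

```text
18.5 [0.4648 0.1789 0.2264] 0.02523233731648413 [ 0.8301 -0.0926 -1.1991]
scene card 131 [-0.0179 -0.0371  0.0675 -0.0156  0.0246  0.0808 -0.0135  0.0523  0.093 ]
  dz -0.053 z 0.1734 19 -0.03201436722473388 0.0013008097008551638 -0.008754252292540734 0.015051304039293466
  dz -0.047 z 0.1794 18 -0.03189936263242563 -0.003318491561555266 -0.009025121955646738 0.014512178888063648
  dz -0.041 z 0.1854 18 -0.03432035269152747 -0.003911887487816185 -0.00970357765579384 0.014981000387306992
  dz -0.035 z 0.1914 14 -0.032550035229266416 -0.004766399132120359 -0.010410623878224425 0.01446450388302626
  dz -0.029 z 0.1974 24 -0.03279884009456011 -0.006077062271330115 -0.011220200834773814 0.014440810252272705
  dz -0.023 z 0.2034 33 -0.03163200409956075 -0.005704865061868822 -0.013009782207050279 0.018203324102489864
  dz -0.017 z 0.2094 29 -0.02818398441692701 -0.0059852332408342835 -0.013627394382156337 0.016782363163194352
  dz -0.011 z 0.2154 17 -0.028524002831894064 -0.006283150807416137 -0.008659836701077055 0.013902814181562122
  dz -0.005 z 0.2214 6 -0.027205674434454055 -0.00335207
[... 434 characters left out ...]
2744004148444737 -0.009229629575629977
  dz -0.035 z 0.1914 9 -0.02990882473251909 0.0010818583716465484 -0.011925392028468066 -0.0054699491015158435
  dz -0.029 z 0.1974 15 -0.029682114868294817 -0.0020667936386658844 -0.014653784116489214 0.01644060490708387
  dz -0.023 z 0.2034 26 -0.02705090289916405 -0.001482588301918985 -0.01570564306199722 0.013989024561214949
  dz -0.017 z 0.2094 28 -0.02585973933968398 -0.0043443670781390335 -0.01754630072560614 0.017717141879323446
  dz -0.011 z 0.2154 7 -0.025933872686117732 -0.004363646487241951 -0.013551039485993581 -0.00532437489070992
  dz -0.005 z 0.2214 6 -0.026078128025922756 -0.003987645330535743 -0.012503414771738523 -0.006837908521494342
```

Card and clip line up: the clip is 1 mm too far to the front. Correct that and lower.

Request:
move_arm(plan="0 0.001 0.02 0 0 0 0.01; 0 0 0.02 0 0 0 0.01; 0 0 0.012 0 0 0 0.01; 0 0 0.01 0 0 0 0.01; 0 0 0.008 0 0 0 0.01; 0 0 0.007 0 0 0 0.01; 0 0 0.006 0 0 0 0.01; 0 0 0.004 0 0 0 0.01; 0 0 0.003 0 0 0 0.01; 0 0 0 0 0 0 0.01; 0 0 0 0 0 0 0.01")

```text
time_s: 19.98
position: [0.466, 0.1794, 0.1371]
tool_rot: [[-0.101, 0.995, 0.0], [0.995, 0.101, 0.0], [0.0, 0.0, -1.0]]
ft_force: [0.6, 0.1, 0.2]
grip_width: 0.0251
gripper_force: 20.0
```

```bash
python3 -c "
from chk import *
chk('f')
a=cv2.imread('pics/f_scene.png');b=cv2.imread('pics/f_side.png');h=min(a.shape[0],b.shape[0]);cv2.imwrite('pics/f.png',cv2.resize(np.hstack([a[:h],b[:h]]),(800,h*800//(a.shape[1]+b.shape[1]))))"
```

```text
19.975 [0.466  0.1794 0.1371] 0.025056839260710843 [0.6081 0.0955 0.25  ]
scene card 84 [-0.0173  0.017   0.067  -0.0156  0.0362  0.0806 -0.013   0.053   0.094 ]
  dz -0.065 z 0.0721 3 -0.01704329280968077 -0.015151135208959976 0.01147212729186782 0.018743713572091734
  dz -0.059 z 0.0781 7 -0.026173010948097288 -0.015251236822959244 0.010442295526223373 0.01774716154193881
  dz -0.053 z 0.0841 17 -0.030647907393571202 -0.0007156907811794776 -0.0018519428519286943 0.01952592401160173
  dz -0.047 z 0.0901 15 -0.03069667326663147 -0.001815749477542552 -0.0019328087471456043 0.018074582858420923
  dz -0.041 z 0.0961 8 -0.03122537753781891 -0.00164040978627162 0.002083832370155612 0.015364810926307426
  dz -0.035 z 0.1021 7 -0.030631015044248658 -0.004604160962973619 -0.00030337039903578035 0.01494513115084752
  dz -0.029 z 0.1081 14 -0.03221479764251495 -0.0029568339990410568 0.0020061406579934345 0.01670511038251118
  dz -0.023 z 0.1141 23 -0.029131800447563052 -0.0038512902238924313 0.0015290321167292411 0.01773255347534574
  dz -0.017 z 0.1201 15 -0.026215153561157025 -0.005326424790
[... 753 characters left out ...]
-0.017629431504274398 0.004496538853551476
  dz -0.035 z 0.1021 5 -0.02800736599242823 0.0008792277765578439 -0.01125517317085884 -0.004309621865353395
  dz -0.029 z 0.1081 18 -0.028062032403030762 0.001239169293757889 -0.015000980185817997 0.01086027320529088
  dz -0.023 z 0.1141 28 -0.026057025352919184 0.0003475380910145331 -0.01688875216954618 0.017849034827427734
  dz -0.017 z 0.1201 21 -0.02434756296357197 -0.0014210073148426532 -0.015733076090487977 0.015523011022475906
  dz -0.011 z 0.1261 8 -0.02445159894711087 -0.004105236331992894 -0.014904131313078418 0.01060991832661759
  dz -0.005 z 0.1321 2 -0.021407621159240563 -0.003850157715146144 -0.013261766570427663 -0.008062516573285891
```

View pics/f.png

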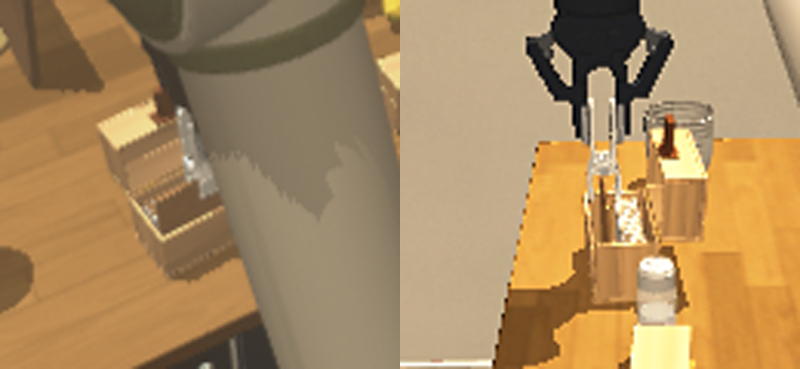

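The side view shows the card's edge centred between the open jaws (clip at (602,165), card below at (603,195)). The jaws sit about 14 mm over the edge, clear of the rim and lid, and there is no contact force. I lower 1 mm more and settle.

Request:
move_arm(plan="0 0 0.001 0 0 0 0.01; 0 0 0 0 0 0 0.01; 0 0 0 0 0 0 0.01; 0 0 0 0 0 0 0.01")

```text
time_s: 20.58
position: [0.4659, 0.1794, 0.1359]
tool_rot: [[-0.101, 0.995, 0.0], [0.995, 0.101, 0.0], [0.0, 0.0, -1.0]]
ft_force: [1.1, -0.5, 0.1]
grip_width: 0.0251
gripper_force: 20.0
```

```bash
python3 -c "
from rig import env
s=env.observe();print(s['position'],s['ft_force'],s['grip_width'],max(abs(v) for v in s['qvel']))
if max(abs(f) for f in s['ft_force'])<4: print(env.close_job())"
```

```text
[0.46590059 0.17936907 0.13593971] [ 1.05534117 -0.47924667  0.1072602 ] 0.025105291019734872 0.09012292756352179
the job is handed in; nothing more can be done
None
```

The job is handed in at 20.6 s: the lid is folded back to its stop, and the clip is held squeezed open over the middle of the card's top edge, about 15 mm inside the jaws, with no contact measured and nothing else disturbed.

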